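Take the detachable handle off the pan

ROBOT

A 7-joint arm with a two-finger parallel gripper is mounted at the origin on a cart in front of the work surface, level with it; the furniture and walls round the work are solid. World frame = base frame: x ahead of the robot, y to its left, z up, the work surface at z = 0. Lengths are in m, angles in rad, forces in N, time in s.
With the tool pointing down it reaches from about 0.425 to 0.875 m from the base axis. Payload 8.4 kg.
Tool frame: the origin (TCP) lies on the centre line of the jaws, within the pads' length; the fingertips stand 8 mm ahead of it and the grasp point (between the pads) lies 11 mm behind it; z points along the fingers, y is the line along which they close (so a half turn about z gives the same grasp; the last joint's range is limited). The gripper opens to 87 mm and grips with 3 to 60 N. Pads are 19 mm wide; open, the fingers measure 117 mm over their backs; the gripper's body (75 mm by 190 mm) begins 51 mm behind the grasp point.
Start: joints at [1.045, 0.333, 0.04, 1.465, -0.013, 1.343, -0.059], TCP at [0.269, -0.592, 0.231] pointing down, gripper open.
Joint ranges: [-2.58, 2.58], [-0.38, 2.09], [-1.3, 1.39], [0.25, 2.4], [-1.5, 4.64], [0.08, 2.09], [-2.65, 2.65]. Speed limits (rad/s): [2.22, 2.22, 2.79, 2.79, 3.14, 3.14, 3.14].

INTERFACE

Orientations are given as a rotation vector (axis times angle).
In Python, from rig import bot gives the robot as it stands. The module is installed in compiled form; this text tells all that it offers.
- The arm moves only by the shell command python3 -m inch 'ROWS' [OPENING] [FORCE]. ROWS is JSON, one flat list of numbers, 6 for each row, row after row: the shift along the tool's x, y, z in mm, then the turn, a rotation vector about the tool's x, y, z in degrees. A call has 1 to 10 rows; each row shifts and turns the commanded pose from where the row before left it, along the tool's axes as they then stand; what a row does not reach is not made up. A row lasts 1/12 s, in which the tool goes at most 41.7 mm and 7.16 degrees, less where a joint would pass 70% of its speed; a pose out of reach is approached as far as the arm can. A call with a gripper value outside its range is refused whole. OPENING is the finger opening in mm, from 0 to 87, set as the call begins (- or left out, the last holds). The fingers move at their own pace and stop on an object; FORCE is the grip in N (left out, the last holds). Time passes only in rows, so rows that do not move let the fingers close. It gives the time, the measured TCP pose, the force, the opening and the grip force at its end, in the units of the state.
- bot.read_state(): the state, without advancing time (a new reading comes with each control period).
- bot.read_camera(name): name is "scene" or "side" or "wrist"; returns the picture (400x640x3 uint8, red, green, blue); there is no depth.
- bot.camera_info(name): a dict with "fx", "fy", "cx", "cy" (pixels), "D" ([k1, k2, p1, p2, k3] as OpenCV has them; the pictures are not rectified), "rvec" (rotation vector, rad) and "tvec" (3), from world to camera coordinates, as OpenCV has them; the wrist camera has in their place "tool_from_camera" (4x4, takes a point from camera to tool coordinates, whose origin is the TCP and whose axes are the flange's). Camera axes: x right, y down, z forward; pixel columns grow to the right and rows downward; lengths in m; the calibration is good to about 2 mm. A picture is of the moment at which its call begins: read the wrist's pose just before it. camera_info takes no time and is no camera call.
- bot.sign_off(): hands the job in; it is judged then, once.
The state is a dict: "t": time; "joints": joint angles; "qd": joint speeds; "effort": joint torques, N m; "tool_pos": TCP position; "eef_rot": TCP orientation; "wrist_force": force on the tool from outside, world axes, zero at the start; "torque": the same for the moment, N m; "grip_width": opening from 0.0 (shut) to 1.0 (fully open); "gripper_force": force on a finger pad.
Only numpy, scipy, OpenCV 4.12 (cv2) and the standard library are available. Lean on these libraries where they do the work, as an engineer would, in place of code of your own. Each camera call takes 0.05 s, during which the arm holds its last target. There are 200 camera calls.

TASK

The pan is done with and is to be stacked away without its detachable handle. Squeeze the red sprung lever against the black grip so that the latch lets go, lift the handle straight up off the pan's lug, lay it gently, flat and underside down, on the bamboo rest in front of the hob and let go so that the lever springs back. Leave the pan standing about where it is, and do not disturb the mug or the tin.

Things in the scene. Friction and masses are not known exactly. Their poses are not given: they have to be found in the camera images.
- pan_handle: pan handle: black grip, steel head, 165 x 50 x 41 mm, 0.2 kg. Origin: level of its flat underside, below the middle of the grip. x along it to the head (to the pan), z up. Grip: x=-70 to 45, z=0 to 30 mm; plain side flat at y=-20 mm, red lever along the +y side. Hold it at x=-10 to 10 mm, one finger on the plain side, one on the lever: 50 mm across at rest, 38 mm squeezed
- release_lever (a joint): red sprung lever, 94 mm long (x=-50 to 44, z=8 to 26 mm of the handle), on an upright pivot at x=50, y=14 mm of the handle. 0 = sprung out, its steel blade latched under the pan's lug; 0.22 rad = squeezed home against the grip; the blade is clear of the lug from 0.16 rad. About 3 N at the middle of the grip begins to move it, 5 N holds it home
- lever_face (a point): middle of the lever's outer face, where a finger presses it (50 mm behind the pivot, 17 mm above the handle's underside)
- handle_head (a point): middle of the pocket in the handle's steel head (head: x=76 to 93 mm of the handle, 35 mm wide). The pocket is open downward and hangs over the pan's T-lug, about 1 mm free all round, 28 mm deep; its lips hook behind the lug, so it comes off only straight upward by 29 mm or more, with the lever squeezed
- pan_lug (a point): middle of the steel T-lug (24 x 27.5 x 5.5 mm) on the side of the round aluminium pan, which is 190 mm across, 90 mm high, 1.4 kg, loose on a flat steel plate over the hob's front right burner. Axes: x to the pan's middle (108 mm away), as the handle's x; z up. handle_head lies here while the handle is on; the handle's underside is then 104 mm above the worktop
- tea_mug: dark purple mug, 87 mm across, 97 mm high, loose, to be left alone. Origin: middle of its underside
- bamboo_rest: flat pale bamboo rest 180 x 68 x 12 mm (x, y, z), fast on the worktop in front of the hob, its length about along the hob's front. Origin: middle of its underside; its top is at z=12 mm. The hob's steel tray (9 mm high) begins about 7 mm beyond it, and a grid bar 47 mm high about 55 mm beyond its middle line: open the fingers there no wider than needed
- tin: small food tin, 57 mm across, 72 mm high, loose, left of the rest, to be left alone. Origin: middle of its underside

How it is judged:
By the outcome, as a careful person would: the job done as asked, in the order asked, and still so for the second after the job is handed in, with the robot touching nothing.
It also fails if it takes over 32 s, if anything falls off the work surface, if the arm or the gripper's body presses on something with over 40 N, if the wrist force passes 120 N, or if a joint passes its speed limit or range.

## Working session

There is one attempt and no reset: what is moved stays moved. The work goes in short steps, Python scripts to look and compute and a shell command to move; the robot and the scene stay as the last step left them, time stands still between calls to the robot, and variables do not carry over. Pictures are saved under pics/ and viewed, at most 14 in all, crops included, and the job is handed in when it is done.

```bash
mkdir -p pics
python3 - <<'E'
from rig import bot
import cv2,numpy as np
s=bot.read_state();print({k:np.round(v,3).tolist() for k,v in s.items()})
for n in("scene","side","wrist"):
    im=bot.read_camera(n);cv2.imwrite(f"pics/{n}0.png",im[:,:,::-1]);print(n,bot.camera_info(n))
E
```

```text
{'t': 0.0, 'joints': [1.045, 0.334, 0.04, 1.466, -0.013, 1.343, -0.059], 'qd': [-0.0, 0.001, -0.0, -0.0, -0.001, -0.002, 0.002], 'effort': [-0.0, -65.636, 1.335, -40.381, -0.06, 0.045, 0.0], 'tool_pos': [0.269, -0.591, 0.23], 'eef_rot': [-3.069, -0.665, 0.001], 'wrist_force': [-0.286, -0.27, 0.304], 'torque': [0.027, 0.026, -0.057], 'gripper_force': 0.0, 'grip_width': 1.001}
scene {'fx': 423.86450630881245, 'fy': 423.86450630881245, 'cx': 312.95118992141494, 'cy': 204.5608464368023, 'D': array([-0.08621496,  0.        ,  0.        ,  0.        ,  0.        ]), 'rvec': array([ 0.64114067, -2.69145305,  1.05807767]), 'tvec': array([0.24081762, 0.46042528, 0.57140095])}
side {'fx': 472.90894390666523, 'fy': 472.90894390666523, 'cx': 319.634630569148, 'cy': 203.59789938853538, 'D': array([-0.13540017,  0.        ,  0.        ,  0.        ,  0.        ]), 'rvec': array([ 2.17900421, -0.37425809,  0.19783555]), 'tvec': array([-0.52073422, -0.0308607 ,  1.28109924])}
wrist {'fx': 307.223815410385, 'fy': 307.223815410385, 'cx': 315.4094337259261, 'cy': 196.00462554666768, 'D': array([0.02101606, 0.        , 0.        , 0.        , 0.        ]), 'tool_from_camera': array([[-1.21516215e-03, -9.65116691e-01, -2.61817296e-01,
         7.08125636e-02],
       [ 9.99999068e-01, -1.01001999e-03, -9.18097726e-04,
        -1.10252099e-04],
       [ 6.21630735e-04, -2.61818168e-01,  9.65117019e-01,
        -1.55144471e-01],
       [ 0.00000000e+00,  0.00000000e+00,  0.00000000e+00,
         1.00000000e+00]])}
```

View pics/scene0.png

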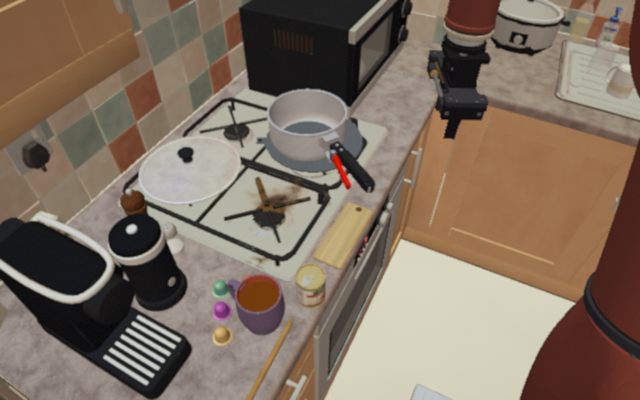

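View pics/side0.png

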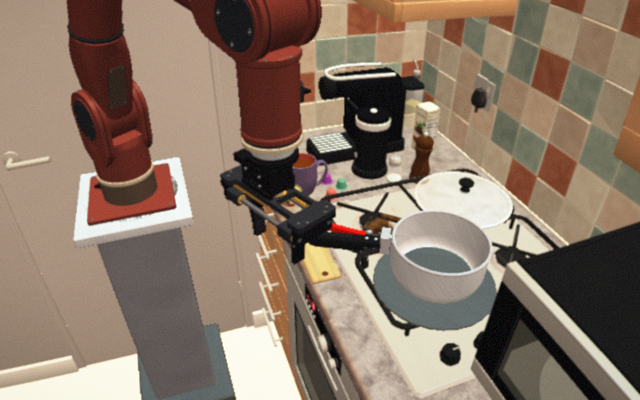

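The scene view shows the pan rim around (308,110), the handle from about (330,145) to (368,185) with the red lever on its left, the rest around (343,235), the tin at (311,285) and the mug at (260,303). The side view shows the lug at (385,240), the handle from (310,238) to (378,242) partly behind the gripper, and the end of the rest at (322,268).

```bash
cat > h.py <<'E'
from rig import bot
import cv2,numpy as np
from scipy.spatial.transform import Rotation as R
def cam(n,s=None):
    c=bot.camera_info(n);K=np.array([[c['fx'],0,c['cx']],[0,c['fy'],c['cy']],[0,0,1.]])
    if n=='wrist':
        T=np.eye(4);T[:3,:3]=R.from_rotvec(s['eef_rot']).as_matrix();T[:3,3]=s['tool_pos']
        T=np.linalg.inv(T@c['tool_from_camera'])
    else:
        T=np.eye(4);T[:3,:3]=R.from_rotvec(c['rvec']).as_matrix();T[:3,3]=c['tvec']
    return K,c['D'],T
def ray(C,p):
    K,D,T=C;u=cv2.undistortPoints(np.array([[p]],float),K,D)[0,0]
    d=T[:3,:3].T@np.array([*u,1]);return -T[:3,:3].T@T[:3,3],d/np.linalg.norm(d)
def onz(C,p,z):
    o,d=ray(C,p);return o+d*(z-o[2])/d[2]
def tri(*cp):
    A=np.zeros((3,3));b=np.zeros(3);L=[ray(*x) for x in cp]
    for o,d in L:
        P=np.eye(3)-np.outer(d,d);A+=P;b+=P@o
    x=np.linalg.solve(A,b);return x,[np.linalg.norm(np.cross(x-o,d))*1e3 for o,d in L]
def proj(C,p):
    K,D,T=C;return cv2.projectPoints(np.array([p],float),cv2.Rodrigues(T[:3,:3])[0],T[:3,3],K,D)[0][0,0]
E
python3 - <<'E'
from h import *
np.set_printoptions(precision=3,suppress=True)
C=cam('scene')
for n,p,z in(("grip end",(368,185),.134),("head",(333,146),.14),("rest mid",(343,235),.012),("tin top",(311,275),.072),("mug top",(260,288),.097),("panrim",(308,110),.1)):print(n,onz(C,p,z))
a=cv2.imread('pics/scene0.png')[80:310,250:400];b=cv2.imread('pics/side0.png')[200:300,290:420]
cv2.imwrite('pics/c.png',np.hstack([cv2.resize(a,None,fx=2.5,fy=2.5),cv2.resize(cv2.copyMakeBorder(b,0,130,0,0,0),None,fx=2.5,fy=2.5)]))
E
```

```text
grip end [ 0.368 -0.441  0.134]
head [ 0.482 -0.515  0.14 ]
rest mid [ 0.396 -0.392  0.012]
tin top [ 0.392 -0.233  0.072]
mug top [ 0.452 -0.155  0.097]
panrim [ 0.622 -0.665  0.1  ]
```

View pics/c.png

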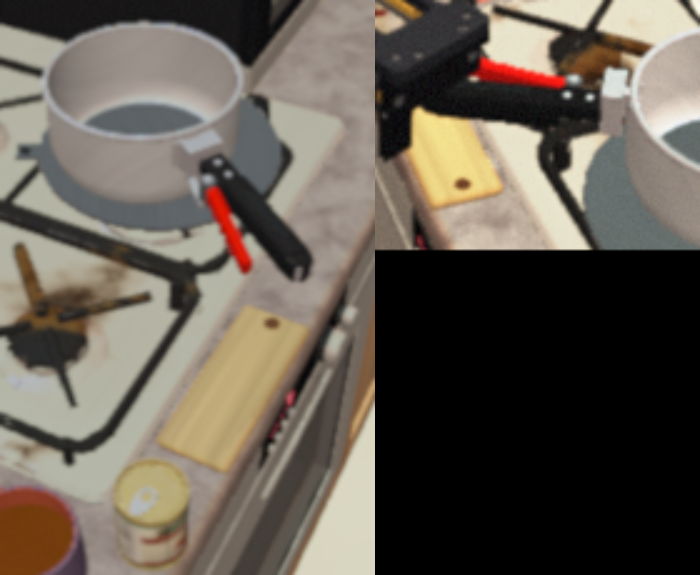

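View pics/wrist0.png

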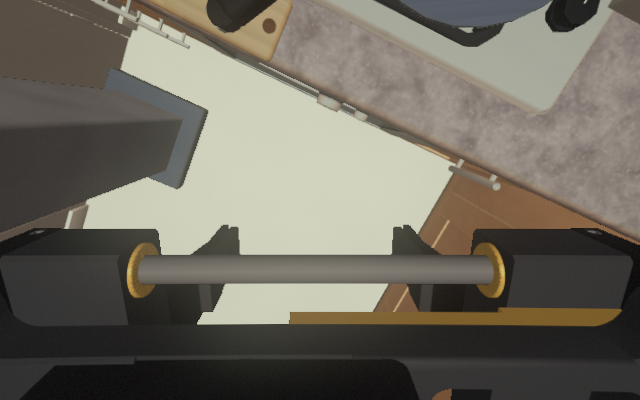

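The crop shows the head at (330,143), the grip end at (369,187), the lever tip at (349,187), and rest corners near (350,204), (373,210), (314,256) and (340,268). The wrist view doesn't cover the work yet, so I'm moving above the handle, with the tool turned along it.

```bash
python3 -m inch '[33,-10,-10,0,0,0,33,-10,-10,0,0,0,33,-10,-10,0,0,0,33,-10,-10,0,0,0,33,-10,-10,0,0,0,0,0,0,0,0,7.1,0,0,0,0,0,7.1,0,0,0,0,0,7.1,0,0,0,0,0,7.1,0,0,0,0,0,7.1]' 87 10; python3 -m inch '[0,0,0,0,0,7.1,0,0,0,0,0,7.1,0,0,0,0,0,7.1,0,0,0,0,0,0,0,0,0,0,0,0]'
python3 - <<'E'
from h import *
s=bot.read_state();np.save('s1.npy',s,allow_pickle=True);print(s['tool_pos'],s['eef_rot'],s['joints'])
w=bot.read_camera('wrist');d=bot.read_camera('side')
cv2.imwrite('pics/w1.png',w[:,:,::-1]);cv2.imwrite('pics/d1.png',d[:,:,::-1])
E
```

```text
t: 0.98
tool_pos: [0.3985, -0.4777, 0.2802]
eef_rot: [-3.126, 0.312, 0.001]
wrist_force: [0.1, -0.4, 0.5]
grip_width: 0.999
gripper_force: 0.0
t: 1.4
tool_pos: [0.3985, -0.4777, 0.2803]
eef_rot: [-3.019, 0.869, 0.001]
wrist_force: [-0.4, -0.8, 0.2]
grip_width: 1.0
gripper_force: 0.0
[ 0.39848818 -0.47771968  0.2802622 ] [-3.01880017e+00  8.68948339e-01  9.12523384e-04] [ 0.75125019  0.25651709  0.06546208  1.46366982 -0.01667323  1.42256352
 -1.31428538]
```

View pics/w1.png

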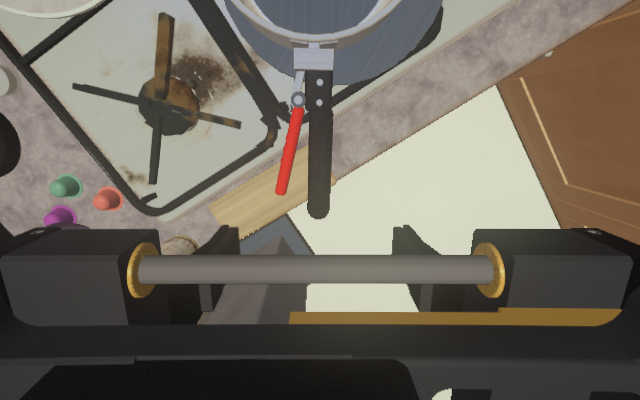

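The wrist view shows the grip running from its end at (318,218) up to the head (314,57). The lever is to its left, from (298,100) to (281,193), so it lies on the tool's -y side. The rivets are at (319,83) and (319,102).

Run:
```python
from h import *
np.set_printoptions(precision=4,suppress=True)
s=np.load('s1.npy',allow_pickle=True).item();W=cam('wrist',s);S=cam('scene');D=cam('side')
for n,p in(("end",(318,217)),("rivet1",(319,102)),("rivet2",(319,83)),("headrear",(314,69)),("levertip",(281,192))):
    q=onz(W,p,.134 if n!="levertip" else .13);print(n,q,"in tool mm",1e3*(R.from_rotvec(s['eef_rot']).as_matrix().T@(q-s['tool_pos'])), 'scene px',proj(S,q),'side',proj(D,q))
# grip edges via dark/red mask rows
im=cv2.imread('pics/w1.png')
for v in(120,150,180,200):
    r=im[v].astype(int);dk=[u for u in range(290,345) if r[u].max()<75];rd=[u for u in range(260,315) if r[u,2]>150 and r[u,1]<90]
    print(v,dk[:1],dk[-1:],len(dk),rd[:1],rd[-1:])
print("tri end",tri((W,(318,217)),(S,(250+297/2.5,80+268/2.5))))
a=cv2.imread('pics/d1.png')[200:300,240:430];b=cv2.imread('pics/w1.png')[40:230,220:380]
cv2.imwrite('pics/c1.png',np.hstack([cv2.resize(cv2.copyMakeBorder(a,0,50,0,0,0),None,fx=2.4,fy=2.4),cv2.resize(b,(303,360))]))
```

```text
end [ 0.3685 -0.4624  0.134 ] in tool mm [-33.4698   2.9392 146.2828] scene px [371.8957 178.4527] side [311.0399 227.301 ]
rivet1 [ 0.4645 -0.5236  0.134 ] in tool mm [ 80.3446   3.7574 146.2123] scene px [341.6004 148.1122] side [367.0263 235.6303]
rivet2 [ 0.4786 -0.5324  0.134 ] in tool mm [ 97.0289   3.7237 146.202 ] scene px [337.4603 144.0576] side [375.4115 236.8187]
headrear [ 0.4912 -0.5349  0.134 ] in tool mm [108.9789  -0.8549 146.1948] scene px [332.8486 141.8668] side [381.7005 236.212 ]
levertip [ 0.4105 -0.4439  0.13  ] in tool mm [ -7.7146 -35.0325 150.2688] scene px [349.4596 179.1064] side [327.3451 219.2698]
120 [303] [332] 30 [290] [301]
150 [309] [331] 23 [283] [294]
180 [308] [329] 11 [277] [287]
200 [308] [309] 2 [] []
tri end (array([ 0.3668, -0.4571,  0.1149]), [np.float64(4.3382457172948845), np.float64(4.338245717294909)])
```

View pics/c1.png

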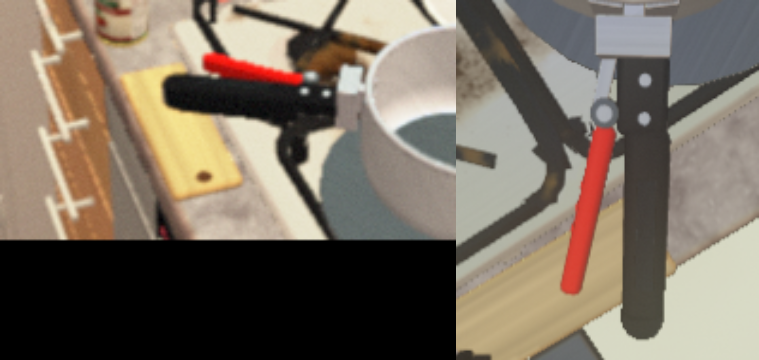

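The side crop shows the rivets at (366.3,237.9) and (376.3,239.2) in full-image pixels, the grip end around (309,238), and the rest corners and hole at (325,273).

Run:
```python
from h import *
np.set_printoptions(precision=4,suppress=True)
s=np.load('s1.npy',allow_pickle=True).item();W=cam('wrist',s);S=cam('scene');D=cam('side')
Rt=R.from_rotvec(s['eef_rot']).as_matrix()
def w(u,v): return (220+(u-456)*160/303,40+v*190/360)
def d(u,v): return (240+u/2.4,200+v/2.4)
for n,a,b in(("rivet1",w(645,119),d(303,91)),("rivet2",w(645,80),d(327,94)),("pivot",w(604,113),d(311,76)),("levertip",w(571,288),d(205,58)),("head rear right top",w(669,57),d(340,68))):
    x,e=tri((W,a),(D,b));print(n,x,e,"tool",1e3*Rt.T@(x-s['tool_pos']))
for n,p in(("c1",(121,73)),("c2",(185,62)),("c3",(242,187)),("c4",(180,199)),("hole",(204,177))):
    print(n,onz(D,d(*p),.012))
for n,p in(("c1",(157,441)),("c2",(224,470)),("c3",(308,325)),("c4",(250,305)),("hole",(271,323)),("tin",(151,490))):
    print('S',n,onz(S,(250+p[0]/2.5,80+p[1]/2.5),.012 if n!='tin' else .072))
print("rest hole tri",tri((S,(250+271/2.5,80+323/2.5)),(D,d(204,177))))
```

```text
rivet1 [ 0.4633 -0.5238  0.1286] [np.float64(0.24990139021729324), np.float64(0.24990139021742866)] tool [ 79.5285   4.6076 151.6045]
rivet2 [ 0.4796 -0.5339  0.1288] [np.float64(0.5188259471101359), np.float64(0.5188259471102172)] tool [ 98.6722   4.4623 151.3646]
pivot [ 0.4772 -0.5081  0.1286] [np.float64(0.24747399238532822), np.float64(0.24747399238516327)] tool [ 82.9168 -16.0552 151.5902]
levertip [ 0.4081 -0.4399  0.1145] [np.float64(0.15876380307676927), np.float64(0.15876380307690804)] tool [-11.8715 -37.139  165.7519]
head rear right top [ 0.4807 -0.546   0.1654] [np.float64(1.8535705491030499), np.float64(1.853570549103129)] tool [106.0293  14.1361 114.761 ]
c1 [ 0.3657 -0.3152  0.012 ]
c2 [ 0.432  -0.3198  0.012 ]
c3 [ 0.4211 -0.5037  0.012 ]
c4 [ 0.3641 -0.4993  0.012 ]
hole [ 0.3935 -0.4806  0.012 ]
S c1 [ 0.4291 -0.3114  0.012 ]
S c2 [ 0.3668 -0.3099  0.012 ]
S c3 [ 0.3643 -0.4906  0.012 ]
S c4 [ 0.4223 -0.4899  0.012 ]
S hole [ 0.3958 -0.4776  0.012 ]
S tin [ 0.3925 -0.2309  0.072 ]
rest hole tri (array([ 0.3952, -0.4787,  0.0103]), [np.float64(1.0678928472708407), np.float64(1.0678928472710227)])
```

Heights agree with the text: rivets and pivot at about 0.129, with the pivot putting the handle origin at tool (34,-3). The rest's middle is about (0.396,-0.404), and its length lies along world y within about 1°. Next I go above the grip and look again.

```bash
python3 -m inch '[9,-2,20,0,0,0,9,-2,20,0,0,0,9,-2,20,0,0,0,8,-2,20,0,0,0,0,0,15,0,0,0,0,0,0,0,0,0,0,0,0,0,0,0]' 70 10
python3 - <<'E'
from h import *
s=bot.read_state();np.save('s2.npy',s,allow_pickle=True)
w=bot.read_camera('wrist');cv2.imwrite('pics/w2.png',w[:,:,::-1])
E
```

```text
t: 2.08
tool_pos: [0.432, -0.4896, 0.185]
eef_rot: [-3.017, 0.872, 0.003]
wrist_force: [-0.2, 0.6, 0.3]
grip_width: 0.807
gripper_force: 0.0
```

View pics/w2.png

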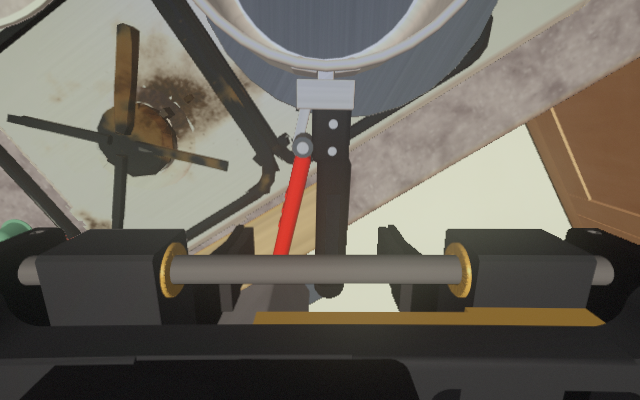

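The grip is between the open fingers. The pivot is at (303,147), the rivets at (333,125) and (332,151), the grip's plain edge near (348,200), and the head (297..355, 78..108).

Run:
```python
from h import *
np.set_printoptions(precision=4,suppress=True)
s=np.load('s1.npy',allow_pickle=True).item();s2=np.load('s2.npy',allow_pickle=True).item();W=cam('wrist',s);V=cam('wrist',s2);D=cam('side')
Rt=R.from_rotvec(s2['eef_rot']).as_matrix();T=lambda x:1e3*Rt.T@(x-s2['tool_pos'])
for n,a,b,d in(("rivet1",(319.8,102.8),(332,151),(366.3,237.9)),("rivet2",(319.8,82.2),(333,125),(376.3,239.2)),("pivot",(298.2,99.6),(303,147),(369.6,231.7))):
    x,e=tri((W,a),(V,b));print(n,x,e,T(x));x,e=tri((W,a),(V,b),(D,d));print('  3',x,e,T(x))
im=cv2.imread('pics/w2.png')
for v in(170,190,210,230):
    r=im[v].astype(int);dk=[u for u in range(305,365) if r[u].max()<80];rd=[u for u in range(260,315) if r[u,2]>130 and r[u,1]<90]
    print(v,dk[0],dk[-1],rd[0],rd[-1],[T(onz(V,(u,v),z))[:2] for u,z in((dk[0],.134),(dk[-1],.134),(dk[-1],.12),(rd[0],.13),(rd[-1],.13))])
for p in((297,80),(355,80),(297,108),(355,108)):print(T(onz(V,p,.14)))
```

```text
rivet1 [ 0.4637 -0.5239  0.1257] [np.float64(0.1738750261768385), np.float64(0.17387502617705872)] [45.1999 12.1045 59.2317]
  3 [ 0.4636 -0.5238  0.1284] [np.float64(0.22827683424980993), np.float64(0.41451359826273), np.float64(0.3974323696469164)] [45.1212 12.0131 56.5682]
rivet2 [ 0.4788 -0.5333  0.1338] [np.float64(0.07385448039563788), np.float64(0.07385448039558834)] [63.0826 12.0028 51.1078]
  3 [ 0.4793 -0.5338  0.1289] [np.float64(0.15247227793525417), np.float64(0.8254565129942666), np.float64(0.9754911333332438)] [63.6953 12.1493 55.981 ]
pivot [ 0.477  -0.5082  0.1273] [np.float64(0.14070170861131234), np.float64(0.14070170861113773)] [48.0978 -8.2631 57.636 ]
  3 [ 0.4771 -0.5083  0.1287] [np.float64(0.27466060896154026), np.float64(0.1456151888177075), np.float64(0.2667481425379682)] [48.2792 -8.2103 56.2322]
170 317 350 292 308 [array([33.3099,  1.476 ]), array([33.2818, 23.8912]), array([30.715 , 25.4763]), array([ 32.5929, -15.8231]), array([32.5834, -4.7406])]
190 317 349 287 303 [array([19.2949,  1.4782]), array([19.2722, 23.603 ]), array([15.7536, 25.1685]), array([ 18.31  , -19.6547]), array([18.2996, -8.3752])]
210 316 347 282 298 [array([4.7723, 0.7763]), array([ 4.7547, 22.5967]), array([ 0.2496, 24.0938]), array([  3.5104, -23.6209]), array([  3.498 , -12.1396])]
230 316 345 278 293 [array([-10.2793,   0.7655]), array([-10.2918,  21.5495]), array([-15.8192,  22.9755]), array([-11.8267, -26.9964]), array([-11.8412, -16.0388])]
[ 90.0244 -10.7655  44.8708]
[89.9604 24.6154 44.8583]
[ 73.6618 -11.0581  44.8997]
[73.603  25.1814 44.8869]
```

The handle's origin is at about tool (-2,+5.5), with no measurable yaw error. The plain face is at about +25 and the lever face at about -25, so the jaws are centred. I'm descending to TCP z 0.118.

```bash
python3 -m inch '[0,0,20,0,0,0,0,0,20,0,0,0,0,0,17,0,0,0,0,0,10,0,0,0,0,0,0,0,0,0]' 70 10 && python3 -m inch '[0,0,0,0,0,0,0,0,0,0,0,0,0,0,0,0,0,0,0,0,0,0,0,0]' 53
```

```text
t: 2.55
tool_pos: [0.4317, -0.4894, 0.1176]
eef_rot: [-3.017, 0.874, 0.003]
wrist_force: [0.6, 0.3, -0.0]
grip_width: 0.805
gripper_force: 0.0
t: 2.88
tool_pos: [0.4329, -0.4903, 0.1199]
eef_rot: [3.016, -0.875, 0.003]
wrist_force: [-0.1, 0.0, 0.4]
grip_width: 0.634
gripper_force: 0.0
```

```bash
python3 -m inch '[0,0,1,0,0,0,0,0,0,0,0,0,0,0,0,0,0,0]' 50 10 && python3 -m inch '[0,0,0,0,0,0,0,1.5,0,0,0,0,0,0,0,0,0,0]' 47
```

```text
t: 3.13
tool_pos: [0.4328, -0.4897, 0.1178]
eef_rot: [-3.017, 0.875, -0.001]
wrist_force: [0.9, 0.3, 0.6]
grip_width: 0.584
gripper_force: 2.1
t: 3.38
tool_pos: [0.4315, -0.491, 0.1176]
eef_rot: [-3.017, 0.875, 0.0]
wrist_force: [1.3, 1.5, 1.8]
grip_width: 0.545
gripper_force: 2.4
```

```bash
python3 -m inch '[0,1,0,0,0,0,0,0,0,0,0,0,0,0,0,0,0,0]' 44 10 && python3 -m inch '[0,1.5,0,0,0,0,0,0,0,0,0,0,0,0,0,0,0,0]' 41 10
python3 - <<'E'
from h import *
s=bot.read_state();print(R.from_rotvec(s['eef_rot']).as_matrix().T@s['wrist_force'],s['gripper_force'])
E
```

```text
t: 3.63
tool_pos: [0.4308, -0.4919, 0.1175]
eef_rot: [-3.017, 0.875, 0.001]
wrist_force: [-0.3, 1.6, 2.2]
grip_width: 0.512
gripper_force: 3.2
t: 3.88
tool_pos: [0.4299, -0.4933, 0.1174]
eef_rot: [-3.017, 0.876, 0.001]
wrist_force: [-1.3, 1.5, 2.0]
grip_width: 0.478
gripper_force: 3.7
[-1.96008396 -0.57334693 -1.98783957] 3.7003633577842265
```

```bash
python3 -m inch '[0,1.5,0,0,0,0,0,0,0,0,0,0,0,0,0,0,0,0]' 38 15 && python3 -m inch '[0,0,0,0,0,0,0,0,0,0,0,0,0,0,0,0,0,0,0,0,0,0,0,0]' 30 30
python3 - <<'E'
from h import *
s=bot.read_state();print(R.from_rotvec(s['eef_rot']).as_matrix().T@s['wrist_force'],s['grip_width']*87)
w=bot.read_camera('wrist');cv2.imwrite('pics/w3.png',w[:,:,::-1])
c=bot.read_camera('scene');cv2.imwrite('pics/s3.png',c[:,:,::-1]);a=bot.read_camera('side')
cv2.imwrite('pics/c3.png',np.hstack([cv2.resize(w[30:300,200:430,::-1],(400,470)),np.vstack([cv2.resize(a[190:300,280:420,::-1],(299,235)),cv2.resize(c[80:190,280:420,::-1],(299,235))])]))
E
```

```text
t: 4.13
tool_pos: [0.429, -0.4946, 0.1174]
eef_rot: [-3.017, 0.876, 0.001]
wrist_force: [-2.1, 2.0, 0.6]
grip_width: 0.441
gripper_force: 4.3
t: 4.47
tool_pos: [0.4289, -0.4948, 0.1174]
eef_rot: [3.017, -0.876, -0.001]
wrist_force: [-3.4, 0.9, 0.8]
grip_width: 0.422
gripper_force: 30.0
[-3.37144588  1.05686931 -0.80249518] 36.677894361492164
```

View pics/c3.png

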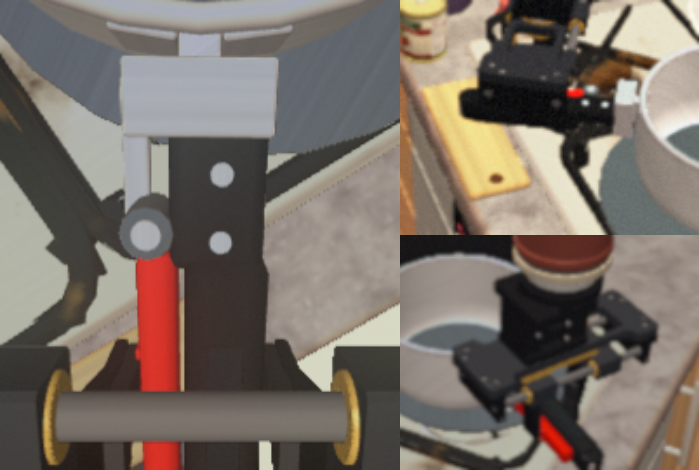

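The lever lies straight against the grip at 36.7 mm opening, so it is squeezed home. Now I lift straight up, slowly at first.

```bash
python3 -m inch '[-0.4,0,-1,0,0,0,0,0,-2,0,0,0,0,0,-3,0,0,0,0,0,0,0,0,0]'
```

```text
t: 4.95
tool_pos: [0.4294, -0.4938, 0.1238]
eef_rot: [-3.017, 0.874, 0.0]
wrist_force: [-1.8, 1.5, -3.3]
grip_width: 0.427
gripper_force: 30.0
```

```bash
python3 -m inch '[0,0,-4,0,0,0,0,0,-4,0,0,0,0,0,-4,0,0,0,0,0,-4,0,0,0,0,0,-4,0,0,0,0,0,-4,0,0,0,0,0,-4,0,0,0,0,0,-4,0,0,0,0,0,-5,0,0,0,0,0,-5,0,0,0]'; python3 -m inch '[0,0,-10,0,0,0,0,0,-10,0,0,0,0,0,0,0,0,0]';python3 - <<'E'
from h import *
w=bot.read_camera('wrist');c=bot.read_camera('scene');a=bot.read_camera('side')
cv2.imwrite('pics/c4.png',np.hstack([cv2.resize(w[0:300,170:460,::-1],(454,470)),np.vstack([cv2.resize(a[190:300,280:420,::-1],(299,235)),cv2.resize(c[80:190,260:400,::-1],(299,235))])]))
E
```

```text
t: 5.78
tool_pos: [0.4292, -0.4943, 0.1661]
eef_rot: [3.017, -0.875, 0.0]
wrist_force: [-0.5, -0.6, -2.6]
grip_width: 0.426
gripper_force: 30.0
t: 6.03
tool_pos: [0.43, -0.4952, 0.1887]
eef_rot: [3.015, -0.875, 0.005]
wrist_force: [-0.2, -0.6, -2.4]
grip_width: 0.426
gripper_force: 30.0
```

View pics/c4.png

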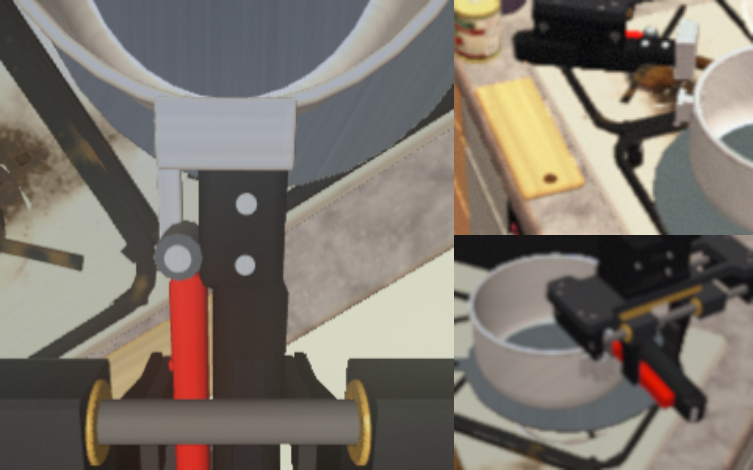

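The handle is off and hangs level, with the lever squeezed, and the pan stays put with its lug in view. I carry it over the rest and turn it along the rest, head to the right.

```bash
python3 -m inch '[-15,-10,0,0,0,0,-20,-15,0,0,0,0,-20,-15,0,0,0,0,-18,-14,0,0,0,0,-13,-10,0,0,0,0,0,0,0,0,0,5,0,0,0,0,0,6.5,0,0,0,0,0,6.5,0,0,0,0,0,6.5,0,0,0,0,0,6.5]'; python3 -m inch '[0,0,0,0,0,6.5,0,0,0,0,0,6.5,0,0,0,0,0,6.5,0,0,0,0,0,6,0,0,0,0,0,3,0,0,0,0,0,0,0,0,0,0,0,0,0,0,0,0,0,0]'
python3 - <<'E'
from h import *
s=bot.read_state();M=R.from_rotvec(s['eef_rot']).as_matrix();print(s['tool_pos'],s['joints'],'yaw',np.degrees(np.arctan2(M[1,0],M[0,0])),'tilt',np.degrees(M[:2,2]))
print('to go',1e3*M.T@(np.array([.391,-.3955,.06])-s['tool_pos']))
E
```

```text
t: 7.02
tool_pos: [0.3904, -0.3939, 0.1851]
eef_rot: [-2.669, 1.657, 0.001]
wrist_force: [-0.1, -0.7, -2.1]
grip_width: 0.429
gripper_force: 30.0
t: 7.68
tool_pos: [0.3906, -0.394, 0.1853]
eef_rot: [2.188, -2.255, -0.001]
wrist_force: [0.7, -0.4, -2.1]
grip_width: 0.429
gripper_force: 30.0
[ 0.39060216 -0.39403757  0.18529589] [ 0.61132171  0.1694252   0.11002095  1.76516956 -0.01980886  1.20853944
 -2.44488235] yaw -91.72454743866514 tilt [-0.01999977  0.01815654]
to go [  1.4881632   -0.4865845  125.29527589]
```

Pose is right. I descend to TCP z 0.06 and check with all three cameras.

```bash
python3 -m inch '[0.5,0,25,0,0,0,1,0,30,0,0,0,0,0,30,0,0,0,0,0,25,0,0,0,0,0,15,0,0,0,0,0,0,0,0,0,0,0,0,0,0,0]'
python3 - <<'E'
from h import *
w=bot.read_camera('wrist');c=bot.read_camera('scene');a=bot.read_camera('side')
cv2.imwrite('pics/c5.png',np.hstack([cv2.resize(w[0:300,170:460,::-1],(454,470)),np.vstack([cv2.resize(a[190:300,240:380,::-1],(299,235)),cv2.resize(c[180:290,280:420,::-1],(299,235))])]))
E
```

```text
t: 8.27
tool_pos: [0.3903, -0.3954, 0.0602]
eef_rot: [2.186, -2.256, -0.002]
wrist_force: [0.4, -0.5, -1.6]
grip_width: 0.427
gripper_force: 30.0
```

View pics/c5.png

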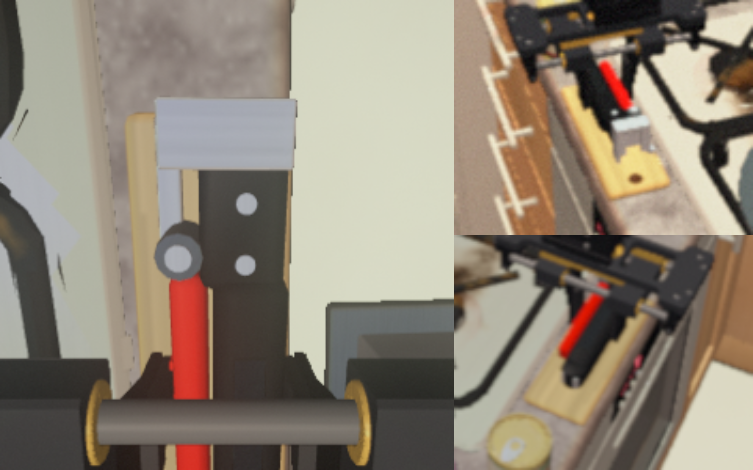

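Run:
```python
from h import *
s=bot.read_state();W=cam('wrist',s);S=cam('scene');D=cam('side')
for p in((126,115),(133,300)):print(onz(W,(170+p[0]*290/454,p[1]*300/470),.012))
print('right edge',onz(W,(170+290*290/454,290*300/470),.012))
M=R.from_rotvec(s['eef_rot']).as_matrix()
o=s['tool_pos']+M@np.array([-2,-1,13.4])/1e3
for n,q in(("tail",(-70,-7,0)),("headR",(93,-17,0)),("headL",(93,17,0))):print(n,o+M@np.array([q[0],-q[1],0])/1e3)
```

```text
[ 0.42829808 -0.49280935  0.012     ]
[ 0.43205616 -0.41697589  0.012     ]
right edge [ 0.36292929 -0.41924115  0.012     ]
tail [ 0.38786702 -0.32434513  0.04866701]
headR [ 0.37266941 -0.48694273  0.04889728]
headL [ 0.40665202 -0.48802786  0.04896762]
```

The rest spans x 0.363–0.431 there and ends at y≈-0.494, so the handle fits with about 6–10 mm to spare at each end. I lower it gently.

```bash
python3 -m inch '[-1,-1,10,0,0,0,0,0,10,0,0,0,0,0,7,0,0,0,0,0,3,0,0,0,0,0,1.5,0,0,0,0,0,0,0,0,0,0,0,0,0,0,0]'; python3 -m inch '[0,0,1,0,0,0,0,0,1,0,0,0,0,0,0,0,0,0]'
```

```text
t: 9.0
tool_pos: [0.3918, -0.3947, 0.031]
eef_rot: [-2.185, 2.257, 0.0]
wrist_force: [-7.1, 7.4, 25.8]
grip_width: 0.424
gripper_force: 30.1
t: 9.25
tool_pos: [0.3918, -0.3952, 0.03]
eef_rot: [-2.185, 2.257, -0.001]
wrist_force: [-11.5, 9.5, 36.2]
grip_width: 0.426
gripper_force: 30.1
```

Contact came about 5 mm sooner than expected, so I back off and look.

```bash
python3 -m inch '[0,0,-2,0,0,0,0,0,-1,0,0,0,0,0,0,0,0,0]'
python3 - <<'E'
from h import *
s=bot.read_state();np.save('s6.npy',s,allow_pickle=True);print(s['torque'])
w=bot.read_camera('wrist');c=bot.read_camera('scene');a=bot.read_camera('side')
cv2.imwrite('pics/w6.png',w[:,:,::-1]);cv2.imwrite('pics/a6.png',a[:,:,::-1]);cv2.imwrite('pics/c6s.png',c[:,:,::-1])
cv2.imwrite('pics/c6.png',np.hstack([cv2.resize(w[30:300,200:430,::-1],(300,352)),cv2.resize(a[210:290,280:360,::-1],(240,352)),cv2.resize(c[190:270,310:390,::-1],(250,352))]))
E
```

```text
t: 9.5
tool_pos: [0.3918, -0.3949, 0.0302]
eef_rot: [2.185, -2.257, 0.001]
wrist_force: [-2.3, 1.3, 7.3]
grip_width: 0.427
gripper_force: 30.0
[0.47230061 0.46752531 0.03846252]
```

View pics/c6.png

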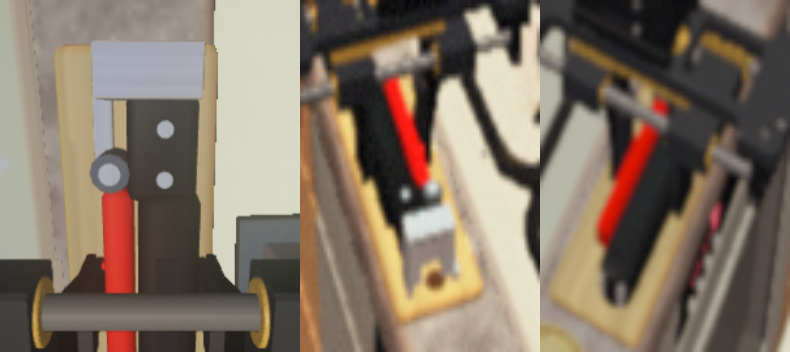

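The handle is over the rest and roughly flat. In the wrist view the pivot is at (284,163) and the rivets at (327,129) and (327,168). The side view has the pivot at about (324,253). I'll triangulate the handle's actual height and tilt.

Run:
```python
from h import *
np.set_printoptions(precision=4,suppress=True)
s=np.load('s6.npy',allow_pickle=True).item();W=cam('wrist',s);D=cam('side');S=cam('scene')
print('pivot',tri((W,(283.6,163.5)),(D,(324,253.2))))
print('riv1?',tri((W,(326.5,168)),(D,(315,253.9))),'riv2?',tri((W,(327.3,129)),(D,(315,253.9))))
def rot(C,s): return C
# wrist template shift between held views: compare w3 (pre-lift) and w6 head region
a=cv2.imread('pics/w3.png',0);b=cv2.imread('pics/w6.png',0)
for n,(x0,y0,x1,y1) in dict(rivet1=(316,158,338,180),rivet2=(316,119,338,141),pivot=(270,145,300,182),headbot=(268,62,362,112)).items():
    r=cv2.matchTemplate(b[y0-15:y1+15,x0-15:x1+15],a[y0:y1,x0:x1],cv2.TM_CCOEFF_NORMED);m=cv2.minMaxLoc(r);print(n,np.array(m[3])-15,round(m[1],2))
# expected shift if the handle slipped 4.6 mm down or pitched about the grasp
c=bot.camera_info('wrist');Tc=np.linalg.inv(c['tool_from_camera']);C=(cam('wrist',s)[0],c['D'],Tc)
for n,p in(("riv1",(.045,.0065,-.0113)),("riv2",(.0637,.0065,-.0113)),("headtop",(.08,0,-.028))):
    p=np.array(p);q=p-[0,0,-.011]
    print(n,proj(C,p),'slip4.6',proj(C,p+[0,0,.0046])-proj(C,p),'head down 2.8deg',proj(C,R.from_euler('y',-2.8,degrees=True).apply(q)+[0,0,-.011])-proj(C,p))
```

```text
pivot (array([ 0.4049, -0.4429,  0.0361]), [np.float64(0.22346275914046987), np.float64(0.22346275914057726)])
riv1? (array([ 0.3844, -0.4405,  0.0382]), [np.float64(0.18382040675191866), np.float64(0.18382040675180922)]) riv2? (array([ 0.3813, -0.4586,  0.0544]), [np.float64(2.8876109509312022), np.float64(2.8876109509311982)])
rivet1 [-1 -1] 0.98
rivet2 [-1 -1] 0.99
pivot [ 1 -1] 0.81
headbot [-3 -3] 0.82
riv1 [327.6644 170.8081] slip4.6 [-0.3618 -1.728 ] head down 2.8deg [-0.1764 -0.7587]
riv2 [328.0524 130.5318] slip4.6 [-0.386  -0.5591] head down 2.8deg [-0.265  -0.2478]
headtop [313.553   90.3822] slip4.6 [0.0659 0.7762] head down 2.8deg [ 0.0514 -1.2662]
```

The pivot and rivet heights (0.036–0.038) match the handle resting flat on the 12 mm rest, so it had only slipped a few mm down in the pads. I relieve the residual load and let the lever out step by step, holding the plain-side finger still.

```bash
python3 -m inch '[0,0,-0.6,0,0,0,0,0,0,0,0,0]' 36 8; python3 -m inch '[0,-0.7,0,0,0,0,0,-0.8,0,0,0,0]' 40 8; python3 -m inch '[0,-0.7,0,0,0,0,0,-0.8,0,0,0,0]' 43; python3 -m inch '[0,-0.7,0,0,0,0,0,-0.8,0,0,0,0]' 46
```

```text
t: 9.82
tool_pos: [0.3916, -0.3947, 0.0302]
eef_rot: [2.185, -2.257, -0.001]
wrist_force: [-0.5, 0.5, 1.0]
grip_width: 0.437
gripper_force: 8.0
t: 9.98
tool_pos: [0.3928, -0.3947, 0.0303]
eef_rot: [2.185, -2.257, -0.001]
wrist_force: [-1.6, 0.2, 1.9]
grip_width: 0.453
gripper_force: 5.0
t: 10.15
tool_pos: [0.3946, -0.3946, 0.0303]
eef_rot: [2.185, -2.257, -0.001]
wrist_force: [-0.7, 0.1, -1.7]
grip_width: 0.485
gripper_force: 4.1
t: 10.32
tool_pos: [0.3962, -0.3947, 0.0304]
eef_rot: [-2.185, 2.257, 0.001]
wrist_force: [-0.1, 0.1, -1.3]
grip_width: 0.517
gripper_force: 3.5
```

```bash
python3 -m inch '[0,-0.6,0,0,0,0,0,-0.6,0,0,0,0]' 49; python3 -m inch '[0,-0.7,0,0,0,0,0,-0.6,0,0,0,0,0,0,0,0,0,0]' 52; python3 -m inch '[0,0,0,0,0,0,0,0,0,0,0,0,0,0,0,0,0,0,0,0,0,0,0,0]' 60
```

```text
t: 10.48
tool_pos: [0.3974, -0.3947, 0.0305]
eef_rot: [-2.185, 2.257, 0.0]
wrist_force: [-0.4, -1.0, -2.0]
grip_width: 0.554
gripper_force: 3.0
t: 10.73
tool_pos: [0.3989, -0.3949, 0.0308]
eef_rot: [-2.185, 2.257, -0.0]
wrist_force: [-1.0, 0.8, -0.5]
grip_width: 0.593
gripper_force: 0.2
t: 11.07
tool_pos: [0.3988, -0.395, 0.0308]
eef_rot: [-2.185, 2.257, -0.0]
wrist_force: [0.6, 0.1, 1.1]
grip_width: 0.678
gripper_force: 0.0
```

Grip force is zero at 59 mm. Straight up, then look.

```bash
python3 -m inch '[0,0,-4,0,0,0,0,0,-8,0,0,0,0,0,-20,0,0,0,0,0,-30,0,0,0,0,0,-40,0,0,0,0,0,-40,0,0,0,0,0,-30,0,0,0,0,0,-10,0,0,0,0,0,0,0,0,0,0,0,0,0,0,0]'
python3 - <<'E'
from h import *
w=bot.read_camera('wrist');c=bot.read_camera('scene');a=bot.read_camera('side')
cv2.imwrite('pics/c7.png',np.hstack([cv2.resize(w[0:300,140:480,::-1],(400,352)),np.vstack([cv2.resize(a[180:300,240:440,::-1],(294,176)),cv2.resize(c[170:290,240:440,::-1],(294,176))])]))
E
```

```text
t: 11.9
tool_pos: [0.3987, -0.3949, 0.2129]
eef_rot: [-2.185, 2.257, -0.001]
wrist_force: [-0.4, 0.7, -0.4]
grip_width: 0.689
gripper_force: 0.0
```

View pics/c7.png

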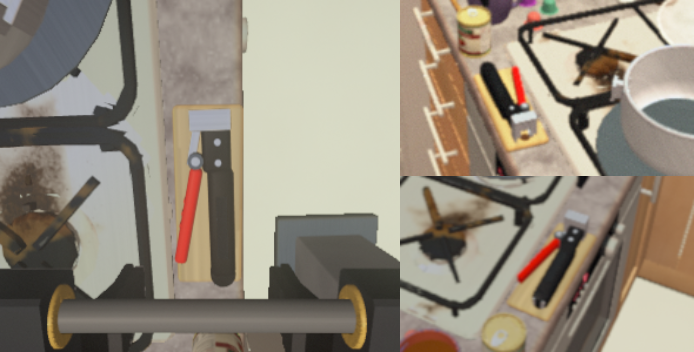

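The handle lies flat on the rest with its lever sprung out, the pan, mug and tin are undisturbed, and the gripper is clear.

```bash
python3 -c "
from rig import bot
print(bot.sign_off())"
```

```text
the job is handed in; nothing more can be done
None
```

The handle is off the pan and lies flat on the bamboo rest with its lever sprung out; pan, mug and tin look undisturbed in the final pictures, and I handed in at about 12 s, though the handle first met the rest with about 36 N rather than gently (no verdict was returned).

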